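# Turn the condiment row round into the serving rack

### The job

Move the four condiments standing in a row on the cork coasters of the dark prep rack into the four square wells of the empty light-wood serving rack, one in each well, in reverse order: what stands leftmost on the prep rack goes into the rightmost well, second from left into second from right, and so on. Keep each one upright all the time, set it about in the middle of its well, standing flat on the bottom, and leave the mug, the storage jar and the opener behind the racks where they are.

Things in the scene. Friction and masses are not known exactly. Their poses are not given: they have to be found in the camera images.
- spice_jar: square glass spice jar with rounded corners and a yellow cap, 42 x 42 mm, 96 mm tall, about 0.11 kg. Origin: centre of its underside; z up; x and y square to its flat sides, turned up to 0.3 rad against the rack's.
- salt_shaker: round grey and clear salt shaker with a domed, holed grey top, 44 mm diameter up to about 66 mm, narrowing to 34 mm at the top, 90 mm tall, about 0.1 kg. Origin: centre of its underside; z up.
- small_tin: round green food tin with a bare metal top, 57 mm diameter, 72 mm tall, about 0.18 kg. Origin: centre of its underside; z up.
- lidded_pot: low round white pot with a light brown lid (fixed on), 62 mm diameter, 35 mm tall, about 0.07 kg. Origin: centre of its underside; z up.
- prep_rack: dark wooden rack, fixed, left or right of the other: flat board 100 (x) x 360 (y) mm, 14 mm thick, a 10 mm thick, 24 mm high end rail at either end. Carries the four coasters (tops 18 mm above its underside) in a row along its y, 84 mm apart. Origin: centre of its underside, on the worktop; its y points to the robot's left, within 0.3 rad.
- serving_rack: light wooden rack, fixed, outline and end rails as the prep rack, empty at first: board 14 mm thick with four square wells, 76 x 76 mm, 5 mm deep (floor 9 mm above the rack's underside), 8 mm of wood between. Well centres at x = 0, y = +126, +42, -42, -126 mm in its frame. Origin: centre of its underside, on the worktop; y points to the robot's left, within 0.3 rad.
- coaster_jar: square cork coaster, 74 x 74 x 4 mm, fixed on the prep rack, in one of its four places (rack y = +126, +42, -42 or -126 mm). The spice jar stands on it at the start, within 7 mm of its middle, so it still marks that thing's old place when the thing is gone. Origin: centre of its underside.
- coaster_shaker: square cork coaster, 74 x 74 x 4 mm, fixed on the prep rack, in one of its four places (rack y = +126, +42, -42 or -126 mm). The salt shaker stands on it at the start, within 7 mm of its middle, so it still marks that thing's old place when the thing is gone. Origin: centre of its underside.
- coaster_tin: square cork coaster, 74 x 74 x 4 mm, fixed on the prep rack, in one of its four places (rack y = +126, +42, -42 or -126 mm). The small tin stands on it at the start, within 7 mm of its middle, so it still marks that thing's old place when the thing is gone. Origin: centre of its underside.
- coaster_pot: square cork coaster, 74 x 74 x 4 mm, fixed on the prep rack, in one of its four places (rack y = +126, +42, -42 or -126 mm). The lidded pot stands on it at the start, within 7 mm of its middle, so it still marks that thing's old place when the thing is gone. Origin: centre of its underside.
- mug: bystander: white mug with a small green pattern, 82 mm wide, 94 mm tall, behind the racks on the right; leave it. Origin: centre of its underside.
- storage_jar: bystander: round storage jar with a grey lid, 71 mm diameter, 110 mm tall, behind the racks left of the middle; leave it. Origin: centre of its underside. It stands below the wall cabinets, which begin at about x = 0.6 m and hang 0.53 m above the worktop: keep the wrist clear of them.
- opener: bystander: bottle opener with a dark blue handle, 174 x 41 x 20 mm, lying behind the racks in the middle; leave it. Origin: its centre, 2 mm above the worktop.
Not all that is in view belongs to the job. Leave any blue look-alike of the salt_shaker alone.

How it is judged:
By the outcome, as a careful person would: the job done as asked, in the order asked, and still so for the second after the job is handed in, with the robot touching nothing.
It also fails if it takes over 104 s, if anything falls off the work surface, if the arm or the gripper's body presses on something with over 40 N, if the wrist force passes 120 N, or if a joint passes its speed limit or range.

### The arm

A 6-joint arm with a two-finger parallel gripper is mounted at the origin on a cart in front of the work surface, level with it; the furniture and walls round the work are solid. World frame = base frame: x ahead of the robot, y to its left, z up, the work surface at z = 0. Lengths are in m, angles in rad, forces in N, time in s.
With the tool pointing down it reaches from about 0.325 to 0.775 m from the base axis. Payload 5.5 kg.
Tool frame: the origin (TCP) lies at the very end of the fingers, on their centre line; the grasp point (between the pads) lies 19 mm behind it (arm.tcp_to_grasp is the z of the grasp point in the tool frame, in m); z points along the fingers, y is the line along which they close (so a half turn about z gives the same grasp; the last joint's range is limited). The gripper opens to 88 mm and grips with 3 to 60 N. Pads are 20 mm wide; open, the fingers measure 115 mm over their backs; the gripper's body (75 mm by 178 mm) begins 61 mm behind the grasp point.
Start: joints at [1.176, 0.091, 1.231, -0, 1.82, -0.057], TCP at [0.199, 0.566, 0.223] pointing down, gripper open.
Joint ranges: [-2.87, 2.87], [-0.86, 2.18], [0.17, 2.46], [-1.51, 4.65], [0.06, 2.69], [-2.65, 2.65]. Speed limits (rad/s): [2.57, 2.57, 3.01, 3.14, 3.14, 3.14].

### API

Orientations are given as a unit quaternion [w, x, y, z].
In Python, from bench import telemetry, eyes, arm, nets gives the robot as it stands.
- The arm moves only by the tool apply_moves, never from a script. Its argument "increments" is a list that holds one entry, the list of rows, each a list of 5 numbers: the shift along the tool's x, y, z in cm, then the turn about the tool's z in degrees, then the finger opening in cm, from 0 to 8.78. In form: [[[dx, dy, dz, twist, gripper], ...]]. A call has 1 to 12 rows; each row is the pose to reach, as a shift and turn from the pose commanded when the call began, along the tool's axes at that moment; what a row does not reach only later rows make up. A row lasts 1/10 s, in which the tool goes at most 50 mm and 8.59 degrees, less where a joint would pass 70% of its speed; a pose out of reach is approached as far as the arm can. A call with a gripper value outside its range is refused whole. The fingers move at their own pace and stop on an object; "squeeze" is the grip in N (left out, the last holds). Time passes only in rows, so rows that repeat a pose let the fingers close. It gives the time, the measured TCP pose, the force, the opening and the grip force at its end, in the units of the state.
- telemetry.state(): the state, without advancing time (a new reading comes with each control period).
- eyes.get_image(name): name is "side" or "top"; returns (picture, depth): 384x512x3 uint8, red, green, blue; 384x512 float32, m along the optical axis (not along the pixel's ray), 0 where there is no reading.
- eyes.camera_model(name): a dict with "camera_matrix" (3x3 intrinsics, pixels), "xyz" and "attitude" of the camera in the world. Camera axes: x right, y down, z forward; pixel columns grow to the right and rows downward; lengths in m; the calibration is good to about 2 mm. A picture is of the moment at which its call begins. camera_model takes no time and is no camera call.
- arm.hand_in(): hands the job in; it is judged then, once.
Trained networks look in the newest picture that a camera, given by its name, has taken for a name from the list of things; names that differ only in an ending like _2 or _b are one class to them, and where a whole thing is asked for, a point or a joint stands for the part that bears it (a point fixed in the world has none). Each returns a list of dicts, best first, with "p" (0 to 1); they miss things now and then, are a little off and sometimes report something else, mostly with a low value. They report only what shows in the picture. A call takes as long as a camera call. They do not tell look-alikes from the thing itself.
- nets.look_for(camera, query): "box" ([left, top, right, bottom] in pixels, round what is visible of it).
- nets.pinpoint(camera, query): "location" ([column, row] in pixels: a listed point, or the origin of a listed thing).
The state is a dict: "t": time; "joint_positions": joint angles; "qvel": joint speeds; "joint_efforts": joint torques, N m; "eef_pos": TCP position; "eef_rot": TCP orientation; "force": force on the tool from outside, world axes, zero at the start; "torque": the same for the moment, N m; "finger_gap": finger opening in m; "grip_force": force on a finger pad.
Only numpy, scipy, OpenCV 4.12 (cv2) and the standard library are available. Lean on these libraries where they do the work, as an engineer would, in place of code of your own. Each camera call takes 0.05 s, during which the arm holds its last target. There are 200 camera calls.

## Working session

There is one attempt and no reset: what is moved stays moved. The work goes in short steps, Python scripts to look and compute and a tool call to move; the robot and the scene stay as the last step left them, time stands still between calls to the robot, and variables do not carry over. Pictures are saved under pics/ and viewed, at most 14 in all, crops included, and the job is handed in when it is done.

Besides the shell and the picture viewer there is one more tool, called after "Call:" by a JSON object that holds its "api" and its "payload", one argument or row to a line. apply_moves: Moves the arm, as the interface text tells. Its arguments: {"type":"object","properties":{"increments":{"type":"array"},"squeeze":{"type":"number"}},"required":["increments"]}

```bash
mkdir -p pics; ls; cat > h.py <<'E'
import numpy as np, cv2
from scipy.spatial.transform import Rotation as R
from bench import telemetry, eyes, arm, nets
def cam(n):
    m=eyes.camera_model(n); q=np.array(m["attitude"],float)
    Rm=R.from_quat(q[[1,2,3,0]]).as_matrix() if q.size==4 else q.reshape(3,3)
    return np.array(m["camera_matrix"]),Rm,np.array(m["xyz"])
def cloud(n,d):
    K,Rm,t=cam(n); v,u=np.mgrid[:d.shape[0],:d.shape[1]]
    p=np.stack([(u-K[0,2])/K[0,0]*d,(v-K[1,2])/K[1,1]*d,d],-1)
    return p@Rm.T+t
def proj(n,P):
    K,Rm,t=cam(n); c=(np.atleast_2d(P)-t)@Rm; p=c@K.T; return p[:,:2]/p[:,2:]
E
python3 - <<'E'
from h import *
for n in("side","top"):
    im,d=eyes.get_image(n); cv2.imwrite(f"pics/{n}0.png",im[...,::-1]); np.save(f"{n}0.npy",d)
    print(n,eyes.camera_model(n))
    for q in["spice_jar","salt_shaker","small_tin","lidded_pot","prep_rack","serving_rack"]:
        print(q,[(np.round(b["box"]).tolist(),round(b["p"],2)) for b in nets.look_for(n,q)[:3]])
s=telemetry.state();print(s["t"],s["eef_pos"],s["eef_rot"],arm.tcp_to_grasp)
E
```

```text
pics
side {'camera_matrix': array([[351.88406716,   0.        , 249.81753785],
       [  0.        , 351.88406716, 189.18586555],
       [  0.        ,   0.        ,   1.        ]]), 'xyz': array([0.26350468, 0.26377926, 0.84015201]), 'attitude': array([ 0.09111161, -0.38619875,  0.89064687, -0.2220301 ])}
spice_jar [([174.0, 265.0, 200.0, 296.0], 0.78)]
salt_shaker [([222.0, 215.0, 241.0, 238.0], 0.86), ([251.0, 178.0, 267.0, 200.0], 0.63), ([298.0, 127.0, 314.0, 157.0], 0.6)]
small_tin [([148.0, 298.0, 182.0, 332.0], 0.72)]
lidded_pot [([197.0, 240.0, 221.0, 270.0], 0.81), ([145.0, 162.0, 183.0, 207.0], 0.54)]
prep_rack [([133.0, 206.0, 261.0, 351.0], 0.85), ([215.0, 219.0, 255.0, 247.0], 0.36)]
serving_rack [([279.0, 118.0, 391.0, 227.0], 0.79)]
top {'camera_matrix': array([[349.01811566,   0.        , 250.53766626],
       [  0.        , 349.01811566, 197.72939498],
       [  0.        ,   0.        ,   1.        ]]), 'xyz': array([ 0.48573163, -0.03872801,  1.11081532]), 'attitude': array([ 0.03706237, -0.69911975,  0.71277741, -0.04250074])}
spice_jar [([144.0, 232.0, 166.0, 247.0], 0.73)]
salt_shaker [([244.0, 209.0, 259.0, 221.0], 0.69), ([306.0, 202.0, 323.0, 218.0], 0.62), ([206.0, 220.0, 218.0, 236.0], 0.57)]
small_tin [([117.0, 239.0, 145.0, 257.0], 0.58), ([198.0, 215.0, 228.0, 242.0], 0.43)]
lidded_pot [([174.0, 225.0, 201.0, 238.0], 0.88)]
prep_rack [([116.0, 213.0, 234.0, 264.0], 0.62)]
serving_rack [([259.0, 228.0, 377.0, 268.0], 0.65)]
0.7 [0.19887783 0.5661126  0.22267874] [8.51164446e-06 1.68103010e-01 9.85769433e-01 4.79329850e-05] -0.0187
```

View pics/side0.png

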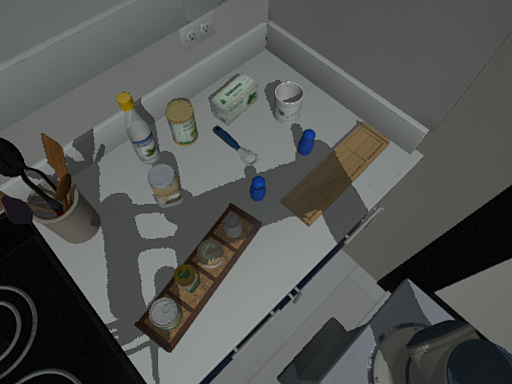

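View pics/top0.png

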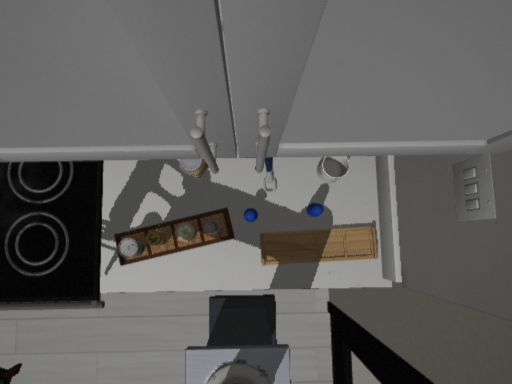

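Both views show the prep rack on the left. In the top view, from left to right, it holds the tin (131,247), spice jar (154,238), pot (186,231) and grey shaker (210,227). The empty serving rack is on the right at (318,245). The possible mix-ups are:
- **Shaker:** the grey one on the rack at top (210,227) / side (232,225) is the one I want. The blue ones at top (250,215), (315,209) / side (258,188), (306,142) are look-alikes.
- **Tin:** I want side (165,314), not the larger can at (182,122).
- **Pot:** I want side (210,254), not the storage jar at (164,185).

```bash
python3 - <<'E'
from h import *
from bench import eyes
for n,(r0,r1,c0,c1) in {"side":(110,355,130,400),"top":(200,275,105,385)}.items():
    im=cv2.imread(f"pics/{n}0.png"); d=np.load(f"{n}0.npy"); P=cloud(n,d)
    c=im[r0:r1,c0:c1]; f=790/c.shape[1]; f=min(f,590/c.shape[0]); cv2.imwrite(f"pics/{n}0c.png",cv2.resize(c,None,fx=f,fy=f,interpolation=cv2.INTER_CUBIC)); print(n,"scale",f)
    Z=P[...,2]; X=P[...,0];Y=P[...,1]
    tab=(d>0)&(abs(Z)<.008)&(X>.35)&(X<.65)&(abs(Y)<.5)
    print("table z",np.median(Z[tab]),Z[tab].std())
    np.save(f"{n}P.npy",P)
    hsv=cv2.cvtColor(im,cv2.COLOR_BGR2HSV)
    raised=(d>0)&(Z>.007)&(Z<.03)&(X>.3)&(X<.65)&(Y>-.6)&(Y<.5)&(hsv[...,1]>70)
    k,l,s,ce=cv2.connectedComponentsWithStats(raised.astype(np.uint8))
    for i in range(1,k):
        if s[i,4]>150:
            q=P[l==i][:,:2]; print("comp",s[i],cv2.minAreaRect(q.astype(np.float32)))
    up=(d>0)&(Z>.04)&(Z<.13)&(X>.25)&(X<.62)&(Y>-.6)&(Y<.6)
    k,l,s,ce=cv2.connectedComponentsWithStats(up.astype(np.uint8))
    for i in range(1,k):
        if s[i,4]>15:
            q=P[l==i]; zt=np.percentile(q[:,2],95); tq=q[q[:,2]>zt-.008]; print("up",ce[i].round(),s[i,4],"top",zt.round(3),tq.mean(0).round(4),(tq.max(0)-tq.min(0)).round(3))
E
```

```text
side scale 2.4081632653061225
table z -0.00023188992755013293 0.0024026543463240803
comp [ 281  122  109  104 3657] ((0.4556008577346802, -0.25572216510772705), (0.10044516623020172, 0.3624919354915619), 2.3215067386627197)
comp [ 135  203  120  149 3886] ((0.4928332269191742, 0.19112007319927216), (0.10031473636627197, 0.3575103282928467), 12.323259353637695)
comp [  52  296   79   88 1823] ((0.5345646142959595, 0.4703143239021301), (0.05917530506849289, 0.23059101402759552), 89.95648193359375)
up [403. 117.] 3880 top 0.125 [ 0.4249 -0.4765  0.1237] [0.368 0.023 0.013]
up [307. 139.] 232 top 0.088 [ 0.5634 -0.2423  0.0855] [0.029 0.029 0.01 ]
up [257. 186.] 243 top 0.088 [ 0.5511 -0.0429  0.0858] [0.028 0.029 0.011]
up [232. 224.] 332 top 0.107 [0.5151 0.0756 0.104 ] [0.03 0.03 0.01]
up [210. 252.] 555 top 0.055 [0.5049 0.1544 0.0523] [0.061 0.059 0.009]
up [186. 278.] 519 top 0.116 [0.4865 0.2335 0.114 ] [0.041 0.04  0.009]
up [164. 314.] 787 top 0.09 [0.4624 0.3113 0.087 ] [0.056 0.056 0.009]
top scale 2.8214285714285716
table z -0.0007610149809842426 0.0030410988473997588
comp [ 115  208  119   57 2352] ((0.49447518587112427, 0.19102632999420166), (0.0980716124176979, 0.3572361469268799), 12.163564682006836)
comp [ 260  227  118   38 2803] ((0.45705485343933105, -0.256632924079895), (0.09960862994194031, 0.35988885164260864), 2.257265090942383)
up [396. 249.] 2144 top 0.125 [ 0.4312 -0.4763  0.1234] [0.37  0.019 0.013]
up [315. 209.] 150 top 0.089 [ 0.5665 -0.2447  0.0855] [0.027 0.027 0.01 ]
up [250. 214.] 133 top 0.089 [ 0.5538 -0.0453  0.0858] [0.027 0.03  0.01 ]
up [211. 227.] 170 top 0.106 [0.5188 0.0735 0.1036] [0.026 0.029 0.01 ]
up [185. 231.] 328 top 0.055 [0.5079 0.1532 0.0518] [0.057 0.058 0.01 ]
up [156. 238.] 267 top 0.116 [0.4896 0.232  0.1134] [0.04 0.04 0.01]
up [130. 247.] 398 top 0.089 [0.4642 0.3111 0.086 ] [0.052 0.057 0.01 ]
```

View pics/side0c.png

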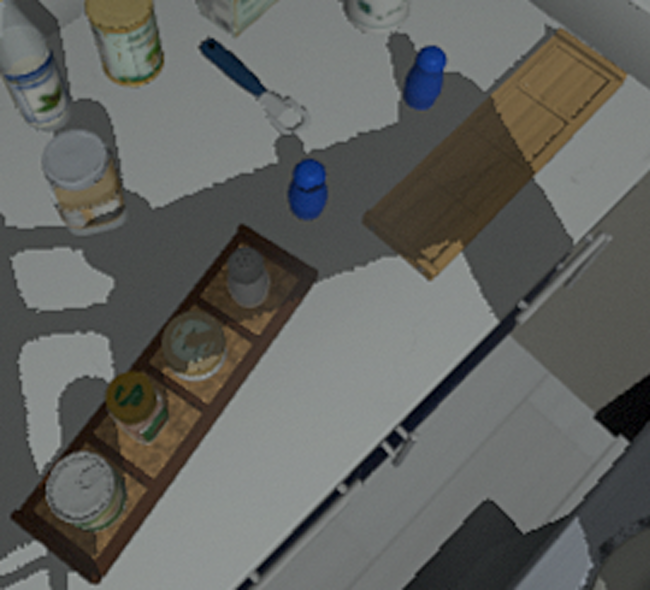

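View pics/top0c.png

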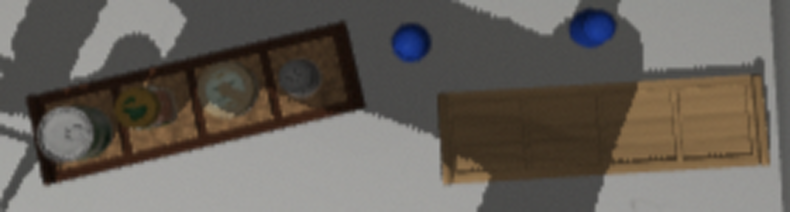

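The crops confirm the order: tin, jar, pot, shaker. The targets are the rightmost well for the tin, then -42, +42 and +126 for the others. I'll close the fingers along rack x, because there are no rails or neighbours on that side.

```bash
cat >> h.py <<'E'
OBJ=dict(tin=(.4633,.3112),jar=(.488,.2328),pot=(.5064,.1538),shaker=(.517,.0745))
SC=np.array([.4563,-.2562]); SY=np.radians(2.3)
WELL={k:SC+v*np.array([-np.sin(SY),np.cos(SY)]) for k,v in dict(tin=-.126,jar=-.042,pot=.042,shaker=.126).items()}
def go(xyz,yaw,frm=None):
    """cm/deg shift from frm (or the measured pose); yaw = direction of tool y, deg"""
    if frm is None:
        s=telemetry.state(); p=s["eef_pos"]; q=np.array(s["eef_rot"]); Rm=R.from_quat(q[[1,2,3,0]]).as_matrix()
        y0=np.degrees(np.arctan2(Rm[1,1],Rm[0,1]))
        print("at",p.round(4),"yaw",y0.round(2),"tilt z",Rm[:,2].round(3))
    else: p,y0=np.array(frm[0]),frm[1]; a=np.radians(y0); Rm=np.array([[-np.sin(a),np.cos(a),0],[np.cos(a),np.sin(a),0],[0,0,-1]])
    d=Rm.T@(np.array(xyz)-p)*100; tw=-((yaw-y0+90)%180-90)
    print("rows", d.round(2), "twist",round(tw,1)); return d,tw
E
python3 - <<'E'
from h import *
print(WELL)
q=[]
for n in("side","top"):
    P=np.load(f"{n}P.npy").reshape(-1,3)
    for k,(x,y) in OBJ.items():
        m=(np.hypot(P[:,0]-x,P[:,1]-y)<.036)&(P[:,2]>.03); 
        if k=="jar":
            for z0,z1 in((.03,.08),(.08,.1),(.1,.12)):
                a=P[m&(P[:,2]>z0)&(P[:,2]<z1)][:,:2]; print(n,k,z0,len(a),cv2.minAreaRect(a.astype(np.float32)) if len(a)>5 else 0)
    if n=="side":
        m=(abs(P[:,0]-.62)<.12)&(abs(P[:,1]-.2)<.15)&(P[:,2]>.1)&(P[:,2]<.12)&(P[:,0]>.54); print("storage top",P[m].mean(0),P[m].min(0),P[m].max(0))
go((.4633,.3112,.18),12.2)
E
```

```text
{'tin': array([ 0.46135661, -0.38209849]), 'jar': array([ 0.45798554, -0.29816616]), 'pot': array([ 0.45461446, -0.21423384]), 'shaker': array([ 0.45124339, -0.13030151])}
side jar 0.03 120 ((0.47412583231925964, 0.23831193149089813), (0.04578332602977753, 0.020917488262057304), 66.76509094238281)
side jar 0.08 79 ((0.4787147045135498, 0.2375115156173706), (0.047739118337631226, 0.027225850149989128), 65.49244689941406)
side jar 0.1 339 ((0.4875878691673279, 0.23352466523647308), (0.040522973984479904, 0.03947572782635689), 1.8273488283157349)
storage top [0.70978157 0.12671083 0.10847954] [0.68022595 0.09359619 0.10001647] [0.73972674 0.15859589 0.11273152]
top jar 0.03 60 ((0.4893888235092163, 0.22156336903572083), (0.021603180095553398, 0.04490434005856514), 85.95381927490234)
top jar 0.08 36 ((0.48439252376556396, 0.22258837521076202), (0.024357959628105164, 0.04694651812314987), 63.46438217163086)
top jar 0.1 180 ((0.4893140196800232, 0.23206962645053864), (0.04003271460533142, 0.039145901799201965), 10.092870712280273)
at [0.1989 0.5661 0.2227] yaw 70.64 tilt z [ 0.  0. -1.]
rows [-33.4  -15.29   4.27] twist 58.4
```

Call:
{"api": "apply_moves", "payload": {
  "increments": [
    [[-4,-2,0.5,7,8.78],[-8,-4,1,14,8.78],[-12,-6,1.5,22,8.78],[-16,-8,2,30,8.78],[-20,-10,2.5,38,8.78],[-25,-12,3,46,8.78],[-30,-14,3.5,53,8.78],[-33.4,-15.3,4.3,58.4,8.78],[-33.4,-15.3,4.3,58.4,8.78],[-33.4,-15.3,4.3,58.4,8.78],[-33.4,-15.3,4.3,58.4,8.78]]
  ],
  "squeeze": 25
}}

```text
t: 1.8
eef_pos: [0.4627, 0.3118, 0.18]
eef_rot: [-0.0, 0.627, 0.779, 0.0]
force: [0.2, -0.1, 0.2]
finger_gap: 0.0877
grip_force: 0.0
```

```bash
python3 - <<'E'
from h import *
go((.4633,.3112,.04),12.2)
E
```

```text
at [0.4627 0.3118 0.18  ] yaw 12.33 tilt z [ 0.     0.001 -1.   ]
rows [-0.08  0.04 14.  ] twist 0.1
```

Call:
{"api": "apply_moves", "payload": {
  "increments": [
    [[0,0,4,0,8.78],[0,0,8,0,8.78],[0,0,11,0,8.78],[0,0,13,0,8.78],[0,0,14,0,8.78],[0,0,14,0,8.78],[0,0,14,0,5],[0,0,14,0,5],[0,0,14,0,5],[0,0,14,0,5],[0,0,14,0,5],[0,0,14,0,5]]
  ],
  "squeeze": 25
}}

```text
t: 3.0
eef_pos: [0.4635, 0.3112, 0.0405]
eef_rot: [0.0, 0.628, 0.778, 0.0]
force: [-1.6, -0.3, 4.9]
finger_gap: 0.0571
grip_force: 25.0
```

Call:
{"api": "apply_moves", "payload": {
  "increments": [
    [[0,0,-2,0,5],[0,0,-5,0,5],[0,0,-9,0,5],[0,0,-12,0,5],[0,0,-14,0,5],[0,0,-14,0,5]]
  ]
}}

```text
t: 3.6
eef_pos: [0.4645, 0.3117, 0.1829]
eef_rot: [0.001, 0.628, 0.778, 0.003]
force: [-0.6, 0.6, -2.2]
finger_gap: 0.0573
grip_force: 25.0
```

```bash
python3 - <<'E'
from h import *
print(telemetry.state()["force"],telemetry.state()["finger_gap"])
go((*WELL["tin"],.18),2.3)
E
```

```text
[-0.56001262  0.57193854 -2.23765784] 0.057252393855790555
at [0.4645 0.3117 0.1829] yaw 12.24 tilt z [ 0.005  0.003 -1.   ]
rows [-67.73 -15.02   0.1 ] twist 9.9
```

Call:
{"api": "apply_moves", "payload": {
  "increments": [
    [[-2,-0.5,0,0.5,5],[-5,-1.1,0,1,5],[-9,-2,0,2,5],[-13,-2.9,0,3,5],[-17,-3.8,0,4,5],[-21,-4.7,0,4,5],[-25,-5.5,0,4,5],[-29,-6.4,0,5,5],[-33,-7.3,0,5,5],[-36,-8,0,5,5],[-38,-8.4,0,5,5],[-38,-8.4,0,5,5]]
  ]
}}

```text
t: 4.8
eef_pos: [0.4609, -0.0802, 0.1771]
eef_rot: [-0.001, 0.662, 0.749, -0.001]
force: [-0.1, 1.2, -2.1]
finger_gap: 0.0572
grip_force: 25.0
```

```bash
python3 - <<'E'
from h import *
go((*WELL["tin"],.18),2.3)
E
```

```text
at [ 0.4609 -0.0802  0.1771] yaw 7.03 tilt z [-0.003  0.    -1.   ]
rows [-29.96  -3.65  -0.29] twist 4.7
```

Call:
{"api": "apply_moves", "payload": {
  "increments": [
    [[-2,-0.3,0,0.5,5],[-5,-0.6,0,1,5],[-9,-1.1,0,1.5,5],[-13,-1.6,0,2,5],[-17,-2.1,0,3,5],[-21,-2.6,0,4,5],[-25,-3.1,0,4.7,5],[-28,-3.5,0,4.7,5],[-30,-3.7,0,4.7,5],[-30,-3.7,0,4.7,5],[-30,-3.7,0,4.7,5],[-30,-3.7,0,4.7,5]]
  ]
}}

```text
t: 6.0
eef_pos: [0.4633, -0.3789, 0.179]
eef_rot: [-0.001, 0.691, 0.723, 0.0]
force: [0.4, -0.6, -2.0]
finger_gap: 0.057
grip_force: 25.0
```

```bash
python3 - <<'E'
from h import *
go((*WELL["tin"],.032),2.3)
for n in("side","top"):
    im,d=eyes.get_image(n); P=cloud(n,d); cv2.imwrite(f"pics/{n}1.png",im[...,::-1])
    f=lambda c,z0,z1: P[(d>0)&(np.hypot(P[...,0]-c[0],P[...,1]-c[1])<.04)&(P[...,2]>z0)&(P[...,2]<z1)]
    a=f(WELL["tin"],.10,.24); print(n,len(a),a.min(0),a.max(0))
E
```

```text
at [ 0.4633 -0.3789  0.179 ] yaw 2.62 tilt z [-0.001  0.001 -1.   ]
rows [-0.33 -0.2  14.7 ] twist 0.3
side 978 [ 0.42344292 -0.39962963  0.1555232 ] [ 0.49760774 -0.34775007  0.23925086]
top 342 [ 0.42762466 -0.39120598  0.15709243] [ 0.49568624 -0.34966935  0.23522612]
```

View pics/side1.png

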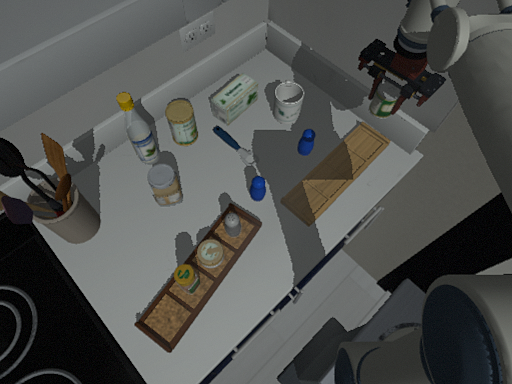

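The picture shows the tin upright in the gripper at (388,100), above the right end of the serving rack. The coaster it stood on is empty at (168,318).

Call:
{"api": "apply_moves", "payload": {
  "increments": [
    [[-0.3,-0.2,3,0.3,5],[-0.3,-0.2,7,0.3,5],[-0.3,-0.2,10,0.3,5],[-0.3,-0.2,12,0.3,5],[-0.3,-0.2,13.5,0.3,5],[-0.3,-0.2,14.3,0.3,5],[-0.3,-0.2,14.7,0.3,5],[-0.3,-0.2,14.7,0.3,5],[-0.3,-0.2,14.7,0.3,5],[-0.3,-0.2,14.7,0.3,5]]
  ]
}}

```text
t: 7.1
eef_pos: [0.4616, -0.384, 0.0339]
eef_rot: [0.001, 0.693, 0.721, 0.0]
force: [-0.2, 0.6, -1.5]
finger_gap: 0.0571
grip_force: 25.0
```

```bash
python3 - <<'E'
from h import *
go((*WELL["tin"],.0315),2.3)
E
```

```text
at [ 0.4616 -0.384   0.0339] yaw 2.24 tilt z [ 0.001 -0.001 -1.   ]
rows [ 0.19 -0.01  0.24] twist -0.1
```

Call:
{"api": "apply_moves", "payload": {
  "increments": [
    [[0.2,0,0.15,0,5],[0.2,0,0.25,0,5],[0.2,0,0.25,0,5],[0.2,0,0.25,0,5]]
  ]
}}

```text
t: 7.5
eef_pos: [0.4613, -0.3816, 0.0315]
eef_rot: [0.001, 0.693, 0.721, 0.0]
force: [-1.0, 3.3, 5.7]
finger_gap: 0.0565
grip_force: 25.0
```

Call:
{"api": "apply_moves", "payload": {
  "increments": [
    [[0,0,0,0,6.5],[0,0,0,0,7.5],[0,0,0,0,8.78],[0,0,0,0,8.78],[0,0,-2,0,8.78],[0,0,-5,0,8.78],[0,0,-9,0,8.78],[0,0,-13,0,8.78],[0,0,-15,0,8.78],[0,0,-15,0,8.78]]
  ]
}}

```text
t: 8.5
eef_pos: [0.4621, -0.3826, 0.1846]
eef_rot: [0.004, 0.693, 0.721, 0.0]
force: [-0.5, -0.4, 0.2]
finger_gap: 0.0878
grip_force: 0.0
```

```bash
python3 - <<'E'
from h import *
for n in("side","top"):
    im,d=eyes.get_image(n); P=cloud(n,d); cv2.imwrite(f"pics/{n}2.png",im[...,::-1])
    c=WELL["tin"]
    a=P[(d>0)&(np.hypot(P[...,0]-c[0],P[...,1]-c[1])<.045)&(P[...,2]>.072)&(P[...,2]<.095)]
    if len(a): print(n,len(a),a.mean(0),a.min(0),a.max(0))
    # jar sides
    x,y=OBJ["jar"]; m=(d>0)&(np.hypot(P[...,0]-x,P[...,1]-y)<.036)
    a=P[m&(P[...,2]>.1)]; print(n,"jar top",a.mean(0),a.min(0),a.max(0)); print("jarbox",nets.look_for(n,"spice_jar")[0]["box"])
    v,u=proj(n,(x,y,.06))[0][::-1].round().astype(int); cv2.imwrite(f"pics/{n}2j.png",cv2.resize(im[v-25:v+25,u-25:u+25,::-1],(400,400),interpolation=cv2.INTER_CUBIC)); print(u,v)
a=cv2.hconcat([cv2.imread(f"pics/{n}2j.png") for n in("side","top")]); cv2.imwrite("pics/j2.png",a)
go((*OBJ["jar"],.18),12.2)
E
```

```text
side 317 [ 0.46123979 -0.37997853  0.07729394] [ 0.433528   -0.40957657  0.07229583] [ 0.48937708 -0.35184005  0.08314321]
side jar top [0.48555526 0.23369606 0.11330766] [0.46654689 0.21347229 0.10041872] [0.50779552 0.25322314 0.11824487]
jarbox [173.0, 264.2, 197.4, 292.8]
187 280
top 295 [ 0.4623131  -0.38155773  0.07678017] [ 0.43560437 -0.4089479   0.07213474] [ 0.48865292 -0.3536245   0.08409049]
top jar top [0.4897386  0.2312233  0.11275667] [0.46915087 0.21210716 0.10080069] [0.508697   0.25168199 0.1179188 ]
jarbox [145.7, 231.1, 167.1, 247.4]
157 238
at [ 0.4603 -0.3809  0.1774] yaw 2.25 tilt z [-0.003  0.003 -1.   ]
rows [61.22  5.17 -0.1 ] twist -10.0
```

View pics/j2.png

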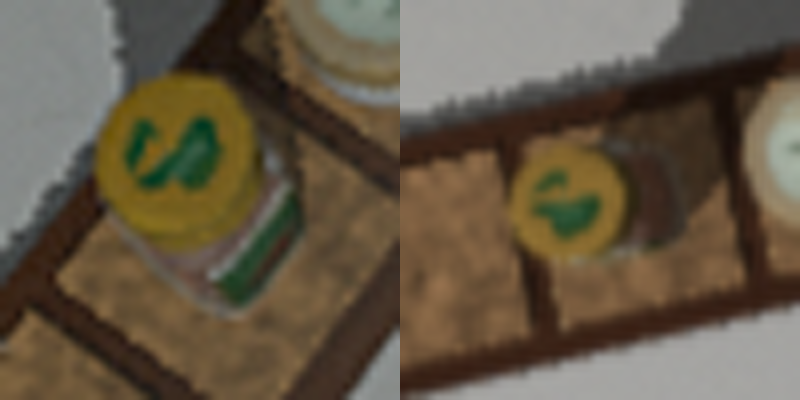

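The tin stands centred in its well: its top is at about (0.462,-0.381), and the well centre is at (0.461,-0.382). The crop shows the jar's flat sides lying almost parallel to the rack edges. Next I'll fetch the jar.

Call:
{"api": "apply_moves", "payload": {
  "increments": [
    [[2,0.2,0,-0.5,8.78],[6,0.5,0,-1,8.78],[10.5,0.9,0,-2,8.78],[15,1.3,0,-3,8.78],[19.5,1.7,0,-4,8.78],[24,2.1,0,-5,8.78],[28.5,2.5,0,-6,8.78],[33,2.9,0,-7,8.78],[37.5,3.3,0,-8,8.78],[42,3.7,0,-9,8.78],[46,4,0,-10,8.78],[50,4.3,0,-10,8.78]]
  ]
}}

```text
t: 9.9
eef_pos: [0.4833, 0.1215, 0.1778]
eef_rot: [-0.001, 0.627, 0.779, -0.001]
force: [0.4, -1.1, 0.1]
finger_gap: 0.0879
grip_force: 0.0
```

```bash
python3 - <<'E'
from h import *
go((.4875,.2326,.18),12.5)
E
```

```text
at [0.4833 0.1215 0.1778] yaw 12.3 tilt z [-0.003 -0.001 -1.   ]
rows [10.76  2.77 -0.22] twist -0.2
```

Call:
{"api": "apply_moves", "payload": {
  "increments": [
    [[4,1,0,-0.2,8.78],[8,2,0,-0.2,8.78],[10,2.6,0,-0.2,8.78],[10.8,2.8,0,-0.2,8.78],[10.8,2.8,0,-0.2,8.78],[10.8,2.8,0,-0.2,8.78],[10.8,2.8,0,-0.2,8.78]]
  ]
}}

```text
t: 10.6
eef_pos: [0.4889, 0.23, 0.1799]
eef_rot: [0.0, 0.627, 0.779, -0.0]
force: [-0.3, -0.3, 0.2]
finger_gap: 0.0877
grip_force: 0.0
```

```bash
python3 - <<'E'
from h import *
go((.4875,.2326,.04),12.5)
E
```

```text
at [0.4889 0.23   0.1799] yaw 12.35 tilt z [-0. -0. -1.]
rows [ 0.29 -0.08 13.99] twist -0.2
```

Call:
{"api": "apply_moves", "payload": {
  "increments": [
    [[0.2,0,4,0,8.78],[0.2,0,8,0,8.78],[0.2,0,11,0,8.78],[0.2,0,13,0,8.78],[0.2,0,14,0,8.78],[0.2,0,14,0,7],[0.2,0,14,0,5],[0.2,0,14,0,3.6],[0.2,0,14,0,3.6],[0.2,0,14,0,3.6],[0.2,0,14,0,3.6],[0.2,0,14,0,3.6]]
  ],
  "squeeze": 25
}}

```text
t: 11.8
eef_pos: [0.4885, 0.2334, 0.0405]
eef_rot: [0.0, 0.626, 0.78, 0.0]
force: [-0.9, -0.9, 2.4]
finger_gap: 0.0412
grip_force: 25.0
```

Call:
{"api": "apply_moves", "payload": {
  "increments": [
    [[0,0,-2,0,3.6],[0,0,-5,0,3.6],[0,0,-9,0,3.6],[0,0,-12,0,3.6],[0,0,-14,0,3.6],[0,0,-14,0,3.6],[0,0,-14,0,3.6]]
  ]
}}

```text
t: 12.5
eef_pos: [0.4883, 0.2333, 0.1793]
eef_rot: [-0.0, 0.626, 0.78, -0.0]
force: [-0.0, 0.5, -2.3]
finger_gap: 0.0411
grip_force: 25.0
```

```bash
python3 - <<'E'
from h import *
go((*WELL["jar"],.18),2.3)
E
```

```text
at [0.4883 0.2333 0.1793] yaw 12.45 tilt z [-0. -0. -1.]
rows [-51.24 -14.42  -0.06] twist 10.2
```

Call:
{"api": "apply_moves", "payload": {
  "increments": [
    [[-2,-0.6,0,0.5,3.6],[-6,-1.7,0,1,3.6],[-10,-2.8,0,2,3.6],[-14.5,-4.1,0,3,3.6],[-19,-5.3,0,4,3.6],[-23.5,-6.6,0,5,3.6],[-28,-7.9,0,6,3.6],[-32.5,-9.1,0,7,3.6],[-37,-10.4,0,8,3.6],[-41,-11.5,0,9,3.6],[-44,-12.4,0,10,3.6],[-46,-13,0,10.2,3.6]]
  ]
}}

```text
t: 13.7
eef_pos: [0.4591, -0.2458, 0.177]
eef_rot: [-0.002, 0.694, 0.72, -0.001]
force: [-0.1, 0.2, -1.2]
finger_gap: 0.0411
grip_force: 25.0
```

Call:
{"api": "apply_moves", "payload": {
  "increments": [
    [[-2,-0.3,0,0,3.6],[-4,-0.5,0,0,3.6],[-5.3,-0.5,0,0,3.6],[-5.3,-0.5,0,0,3.6],[-5.3,-0.5,0,0,3.6],[-5.3,-0.5,0,0,3.6]]
  ]
}}

```text
t: 14.3
eef_pos: [0.4578, -0.2962, 0.1798]
eef_rot: [-0.0, 0.693, 0.721, 0.0]
force: [-0.4, 0.1, -2.4]
finger_gap: 0.0408
grip_force: 25.0
```

```bash
python3 - <<'E'
from h import *
go((*WELL["jar"],.0315),2.3)
im,d=eyes.get_image("side"); cv2.imwrite("pics/side3.png",im[40:240,240:460,::-1].repeat(2,0).repeat(2,1))
E
```

```text
at [ 0.4578 -0.2962  0.1798] yaw 2.29 tilt z [-0.     0.001 -1.   ]
rows [-0.21  0.02 14.83] twist -0.0
```

View pics/side3.png

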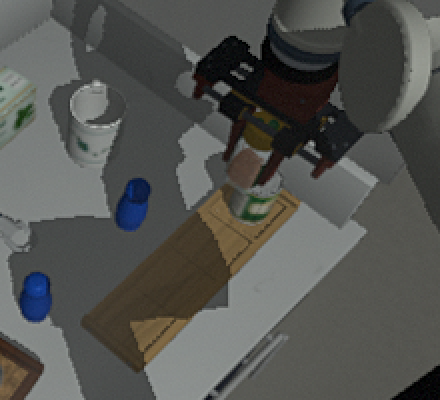

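The jar hangs upright at crop (250,165), just left of the placed tin at (255,200). I'll lower it now.

Call:
{"api": "apply_moves", "payload": {
  "increments": [
    [[-0.2,0,3,0,3.6],[-0.2,0,7,0,3.6],[-0.2,0,10,0,3.6],[-0.2,0,12,0,3.6],[-0.2,0,13.5,0,3.6],[-0.2,0,14.3,0,3.6],[-0.2,0,14.6,0,3.6],[-0.2,0,14.8,0,3.6],[-0.2,0,14.8,0,3.6],[-0.2,0,14.8,0,3.6]]
  ]
}}

```text
t: 15.35
eef_pos: [0.4582, -0.2995, 0.0332]
eef_rot: [0.001, 0.693, 0.721, 0.0]
force: [0.7, -0.5, -1.1]
finger_gap: 0.0413
grip_force: 25.0
```

Call:
{"api": "apply_moves", "payload": {
  "increments": [
    [[0,0,0,0,3.6],[0,0,0,0,3.6],[0,0,0,0,3.6]]
  ]
}}

```text
t: 15.65
eef_pos: [0.4578, -0.2992, 0.0324]
eef_rot: [0.0, 0.693, 0.721, 0.0]
force: [-0.4, 0.6, -0.5]
finger_gap: 0.041
grip_force: 25.0
```

Call:
{"api": "apply_moves", "payload": {
  "increments": [
    [[0.1,0,0.1,0,3.6],[0.1,0,0.1,0,3.6],[0.1,0,0.1,0,3.6],[0.1,0,0.1,0,5],[0.1,0,0.1,0,6.5],[0.1,0,0.1,0,8.78],[0.1,0,0.1,0,8.78],[0.1,0,-2,0,8.78],[0.1,0,-6,0,8.78],[0.1,0,-10,0,8.78],[0.1,0,-13.5,0,8.78],[0.1,0,-14.8,0,8.78]]
  ]
}}

```text
t: 16.85
eef_pos: [0.4588, -0.2989, 0.1847]
eef_rot: [0.003, 0.693, 0.721, 0.0]
force: [0.5, -0.4, 0.8]
finger_gap: 0.088
grip_force: 0.0
```

```bash
python3 - <<'E'
from h import *
for n in("side","top"):
    im,d=eyes.get_image(n); P=cloud(n,d)
    c=WELL["jar"]; a=P[(d>0)&(np.hypot(P[...,0]-c[0],P[...,1]-c[1])<.045)&(P[...,2]>.096)&(P[...,2]<.118)]
    if len(a): print(n,"jar",len(a),a.mean(0),a.min(0),a.max(0))
    c=OBJ["pot"]; a=P[(d>0)&(np.hypot(P[...,0]-c[0],P[...,1]-c[1])<.045)&(P[...,2]>.048)&(P[...,2]<.07)]
    print(n,"pot",len(a),a.mean(0),a.min(0),a.max(0))
go((*OBJ["pot"],.18),12.2)
E
```

```text
side jar 200 [ 0.45709045 -0.29505164  0.10395444] [ 0.43763532 -0.31778873  0.0960875 ] [ 0.47850507 -0.27635785  0.10825649]
side pot 524 [0.50513379 0.15448708 0.05231723] [0.47634722 0.12426502 0.04808358] [0.53563034 0.18374329 0.05648553]
top jar 165 [ 0.45936585 -0.29670421  0.10387462] [ 0.43858995 -0.31615241  0.09616605] [ 0.47851349 -0.2782227   0.10798091]
top pot 312 [0.5079161  0.15328212 0.05174215] [0.47815991 0.12413789 0.04806944] [0.53564686 0.18236846 0.05769252]
at [ 0.4585 -0.2987  0.1822] yaw 2.25 tilt z [ 0.003 -0.002 -1.   ]
rows [45.02  6.56  0.12] twist -10.0
```

The jar stands centred in its well. The pot is next.

Call:
{"api": "apply_moves", "payload": {
  "increments": [
    [[2,0.3,0,-0.5,8.78],[6,0.9,0,-1,8.78],[10.5,1.5,0,-2,8.78],[15,2.2,0,-3,8.78],[19.5,2.8,0,-4,8.78],[24,3.5,0,-5,8.78],[28.5,4.2,0,-6,8.78],[33,4.8,0,-7,8.78],[37,5.4,0,-8,8.78],[41,6,0,-9,8.78],[43.5,6.3,0,-10,8.78],[45,6.5,0,-10,8.78]]
  ]
}}

```text
t: 18.15
eef_pos: [0.5039, 0.1559, 0.1769]
eef_rot: [-0.002, 0.627, 0.779, -0.002]
force: [-0.3, 0.4, -0.0]
finger_gap: 0.088
grip_force: 0.0
```

Call:
{"api": "apply_moves", "payload": {
  "increments": [
    [[0,0,0,0,8.78],[0,0,0,0,8.78],[0,0,0,0,8.78]]
  ]
}}

```text
t: 18.45
eef_pos: [0.505, 0.1528, 0.1797]
eef_rot: [-0.0, 0.628, 0.778, -0.0]
force: [-0.7, -0.4, 0.5]
finger_gap: 0.088
grip_force: 0.0
```

```bash
python3 - <<'E'
from h import *
go((.5065,.1539,.0258),12.2)
E
```

```text
at [0.505  0.1528 0.1797] yaw 12.15 tilt z [-0.001 -0.001 -1.   ]
rows [ 0.08  0.18 15.39] twist -0.1
```

Call:
{"api": "apply_moves", "payload": {
  "increments": [
    [[0.1,0.2,4,0,8.78],[0.1,0.2,8,0,8.78],[0.1,0.2,12,0,8.78],[0.1,0.2,14.5,0,8.78],[0.1,0.2,15.4,0,8.78],[0.1,0.2,15.4,0,8.78],[0.1,0.2,15.4,0,7],[0.1,0.2,15.4,0,5.6],[0.1,0.2,15.4,0,5.6],[0.1,0.2,15.4,0,5.6],[0.1,0.2,15.4,0,5.6],[0.1,0.2,15.4,0,5.6]]
  ],
  "squeeze": 20
}}

```text
t: 19.65
eef_pos: [0.5073, 0.1557, 0.0274]
eef_rot: [0.001, 0.628, 0.779, 0.001]
force: [-0.3, -0.5, 6.7]
finger_gap: 0.0612
grip_force: 20.0
```

Call:
{"api": "apply_moves", "payload": {
  "increments": [
    [[0,0,-2,0,5.6],[0,0,-5,0,5.6],[0,0,-9,0,5.6],[0,0,-13,0,5.6],[0,0,-15.4,0,5.6],[0,0,-15.4,0,5.6],[0,0,-15.4,0,5.6]]
  ]
}}

```text
t: 20.35
eef_pos: [0.5067, 0.1556, 0.1794]
eef_rot: [-0.0, 0.628, 0.779, -0.0]
force: [0.5, 0.3, -1.6]
finger_gap: 0.0612
grip_force: 20.0
```

```bash
python3 - <<'E'
from h import *
go((*WELL["pot"],.18),2.3)
E
```

```text
at [0.5067 0.1556 0.1794] yaw 12.25 tilt z [-0. -0. -1.]
rows [-35.03 -12.94  -0.06] twist 10.0
```

Call:
{"api": "apply_moves", "payload": {
  "increments": [
    [[-2,-0.7,0,0.5,5.6],[-6,-2.2,0,1,5.6],[-10,-3.7,0,2,5.6],[-14,-5.2,0,3,5.6],[-18,-6.6,0,4,5.6],[-22,-8.1,0,5,5.6],[-26,-9.6,0,6,5.6],[-29.5,-10.9,0,7,5.6],[-32.5,-12,0,8,5.6],[-34.9,-12.9,0,10,5.6],[-34.9,-12.9,0,10,5.6],[-34.9,-12.9,0,10,5.6]]
  ]
}}

```text
t: 21.55
eef_pos: [0.4539, -0.2126, 0.1776]
eef_rot: [-0.002, 0.693, 0.721, -0.0]
force: [0.2, 0.9, -0.7]
finger_gap: 0.0615
grip_force: 20.0
```

Call:
{"api": "apply_moves", "payload": {
  "increments": [
    [[0,0,0,0,5.6],[0,0,0,0,5.6]]
  ]
}}

```text
t: 21.75
eef_pos: [0.4548, -0.2118, 0.1796]
eef_rot: [-0.0, 0.692, 0.721, 0.0]
force: [0.9, -0.4, -0.4]
finger_gap: 0.0613
grip_force: 20.0
```

```bash
python3 - <<'E'
from h import *
w=WELL["pot"]
go((w[0],w[1]+.0015,.0185),2.3)
im,d=eyes.get_image("side"); cv2.imwrite("pics/side4.png",im[60:240,220:440,::-1].repeat(2,0).repeat(2,1))
E
```

```text
at [ 0.4548 -0.2118  0.1796] yaw 2.35 tilt z [-0.001  0.001 -1.   ]
rows [-1.000e-01 -1.000e-02  1.611e+01] twist 0.0
```

View pics/side4.png

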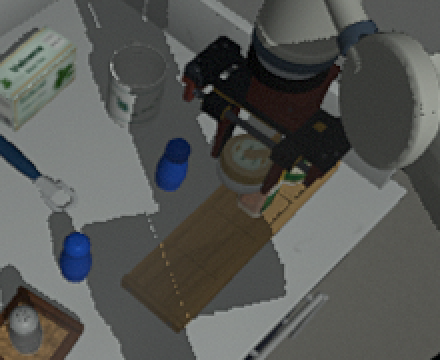

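The pot is held level at crop (245,165), above the second well from the left, next to the jar. The nearby blue shaker is 89 mm tall, and the gripper body stays at about 98 mm or higher, so it clears. I'll lower the pot.

Call:
{"api": "apply_moves", "payload": {
  "increments": [
    [[-0.1,0,4,0,5.6],[-0.1,0,8,0,5.6],[-0.1,0,11,0,5.6],[-0.1,0,13.5,0,5.6],[-0.1,0,15,0,5.6],[-0.1,0,15.7,0,5.6],[-0.1,0,15.9,0,5.6],[-0.1,0,16,0,5.6],[-0.1,0,16,0,5.6],[-0.1,0,16,0,5.6],[-0.1,0,16,0,5.6]]
  ]
}}

```text
t: 22.9
eef_pos: [0.4551, -0.2142, 0.0209]
eef_rot: [0.001, 0.693, 0.721, 0.0]
force: [0.3, -0.6, -1.0]
finger_gap: 0.0611
grip_force: 20.0
```

Call:
{"api": "apply_moves", "payload": {
  "increments": [
    [[0.2,0,0.1,0,5.6],[0.2,0,0.2,0,5.6],[0.2,0,0.2,0,5.6],[0.2,0,0.2,0,5.6]]
  ]
}}

```text
t: 23.3
eef_pos: [0.4548, -0.2118, 0.0185]
eef_rot: [0.0, 0.693, 0.721, 0.0]
force: [-0.4, 2.5, 3.6]
finger_gap: 0.0607
grip_force: 20.0
```

Contact: the force rose by about 4.5 N. I'll release and go for the shaker.

Call:
{"api": "apply_moves", "payload": {
  "increments": [
    [[0,0,0,0,6.8],[0,0,0,0,7.8],[0,0,0,0,8.78],[0,0,0,0,8.78],[0,0,-2,0,8.78],[0,0,-5,0,8.78],[0,0,-9,0,8.78],[0,0,-13,0,8.78],[0,0,-16,0,8.78],[0,0,-16,0,8.78],[0,0,-16,0,8.78]]
  ]
}}

```text
t: 24.4
eef_pos: [0.4549, -0.2121, 0.1784]
eef_rot: [0.001, 0.693, 0.721, 0.0]
force: [-0.2, -0.5, -1.5]
finger_gap: 0.0878
grip_force: 0.0
```

```bash
python3 - <<'E'
from h import *
for n in("side","top"):
    im,d=eyes.get_image(n); P=cloud(n,d)
    c=WELL["pot"]; a=P[(d>0)&(np.hypot(P[...,0]-c[0],P[...,1]-c[1])<.045)&(P[...,2]>.036)&(P[...,2]<.055)]
    if len(a): print(n,"pot",len(a),a.mean(0),a.min(0),a.max(0))
    c=OBJ["shaker"]; a=P[(d>0)&(np.hypot(P[...,0]-c[0],P[...,1]-c[1])<.045)&(P[...,2]>.09)&(P[...,2]<.12)]
    print(n,"shaker",len(a),a.mean(0),a.min(0),a.max(0))
go((*OBJ["shaker"],.18),12.2)
E
```

```text
side pot 384 [ 0.45395741 -0.21058586  0.04280077] [ 0.42463151 -0.24302399  0.03639548] [ 0.48430229 -0.18180229  0.04791573]
side shaker 171 [0.51401401 0.07667024 0.1021628 ] [0.49996919 0.05788632 0.09047951] [0.53222214 0.09106978 0.10866634]
top pot 202 [ 0.45632971 -0.203233    0.0424764 ] [ 0.42874152 -0.21991584  0.03607032] [ 0.4860538  -0.18321117  0.04829479]
top shaker 108 [0.51843965 0.07328667 0.1015872 ] [0.50285481 0.05716132 0.09115936] [0.53487002 0.08872899 0.1083498 ]
at [ 0.4541 -0.2116  0.1763] yaw 2.24 tilt z [-0.002  0.001 -1.   ]
rows [28.35  7.4  -0.35] twist -10.0
```

Call:
{"api": "apply_moves", "payload": {
  "increments": [
    [[2,0.5,0,-0.5,8.78],[6,1.6,0,-1.5,8.78],[10.5,2.7,0,-3,8.78],[15,3.9,0,-4.5,8.78],[19,5,0,-6,8.78],[23,6,0,-7.5,8.78],[26,6.8,0,-9,8.78],[28.4,7.4,0,-10,8.78],[28.4,7.4,0,-10,8.78],[28.4,7.4,0,-10,8.78],[28.4,7.4,0,-10,8.78],[28.4,7.4,0,-10,8.78]]
  ]
}}

```text
t: 25.7
eef_pos: [0.5173, 0.0736, 0.1778]
eef_rot: [-0.0, 0.628, 0.778, -0.0]
force: [-0.1, -1.0, -0.3]
finger_gap: 0.0875
grip_force: 0.0
```

```bash
python3 - <<'E'
from h import *
go((.5165,.075,.04),12.2)
E
```

```text
at [0.5173 0.0736 0.1778] yaw 12.14 tilt z [-0.001 -0.    -1.   ]
rows [ 0.15 -0.04 13.78] twist -0.1
```

Call:
{"api": "apply_moves", "payload": {
  "increments": [
    [[0.1,0,4,0,8.78],[0.1,0,8,0,8.78],[0.1,0,11,0,8.78],[0.1,0,13,0,8.78],[0.1,0,13.9,0,8.78],[0.1,0,13.9,0,7],[0.1,0,13.9,0,5.5],[0.1,0,13.9,0,3.8],[0.1,0,13.9,0,3.8],[0.1,0,13.9,0,3.8],[0.1,0,13.9,0,3.8],[0.1,0,13.9,0,3.8]]
  ],
  "squeeze": 20
}}

```text
t: 26.9
eef_pos: [0.5173, 0.0758, 0.0395]
eef_rot: [0.0, 0.628, 0.779, 0.0]
force: [-1.3, -0.2, 2.5]
finger_gap: 0.0418
grip_force: 20.0
```

Call:
{"api": "apply_moves", "payload": {
  "increments": [
    [[0,0,-2,0,3.8],[0,0,-5,0,3.8],[0,0,-9,0,3.8],[0,0,-12,0,3.8],[0,0,-14,0,3.8],[0,0,-14,0,3.8],[0,0,-14,0,3.8]]
  ]
}}

```text
t: 27.6
eef_pos: [0.5172, 0.0758, 0.1783]
eef_rot: [-0.0, 0.628, 0.779, -0.0]
force: [-0.1, 0.8, -2.0]
finger_gap: 0.042
grip_force: 20.0
```

```bash
python3 - <<'E'
from h import *
go((*WELL["shaker"],.18),2.3)
E
```

```text
at [0.5172 0.0758 0.1783] yaw 12.25 tilt z [-0. -0. -1.]
rows [-18.74 -10.82  -0.16] twist 9.9
```

Call:
{"api": "apply_moves", "payload": {
  "increments": [
    [[-2,-1.2,0,1,3.8],[-5,-2.9,0,2.5,3.8],[-8.5,-4.9,0,4,3.8],[-12,-6.9,0,6,3.8],[-15,-8.7,0,8,3.8],[-17.5,-10.1,0,9.5,3.8],[-18.7,-10.8,0,9.9,3.8],[-18.7,-10.8,0,9.9,3.8],[-18.7,-10.8,0,9.9,3.8],[-18.7,-10.8,0,9.9,3.8],[-18.7,-10.8,0,9.9,3.8]]
  ]
}}

```text
t: 28.7
eef_pos: [0.4518, -0.1288, 0.179]
eef_rot: [-0.0, 0.692, 0.722, 0.0]
force: [0.2, -0.5, -1.4]
finger_gap: 0.042
grip_force: 20.0
```

```bash
python3 - <<'E'
from h import *
go((*WELL["shaker"],.0308),2.3)
P={}
for n in("side","top"):
    im,d=eyes.get_image(n); P=cloud(n,d)
    if n=="side": cv2.imwrite("pics/side5.png",im[60:260,200:440,::-1].repeat(2,0).repeat(2,1))
    print(n,[(b["box"],b["p"]) for b in nets.look_for(n,"salt_shaker")])
E
```

```text
at [ 0.4518 -0.1288  0.179 ] yaw 2.46 tilt z [-0.  0. -1.]
rows [-0.15 -0.06 14.82] twist 0.2
side [([311.7, 147.0, 329.4, 177.8], 0.93), ([248.6, 179.8, 266.5, 201.1], 0.76), ([358.1, 137.1, 361.2, 141.5], 0.72), ([297.9, 143.3, 307.2, 156.9], 0.57), ([356.1, 125.2, 372.2, 142.7], 0.38)]
top [([122.5, 231.9, 151.4, 259.9], 0.7), ([303.3, 203.4, 323.3, 217.7], 0.67), ([176.1, 219.1, 200.6, 248.1], 0.58), ([245.0, 209.8, 259.8, 223.2], 0.46)]
```

View pics/side5.png

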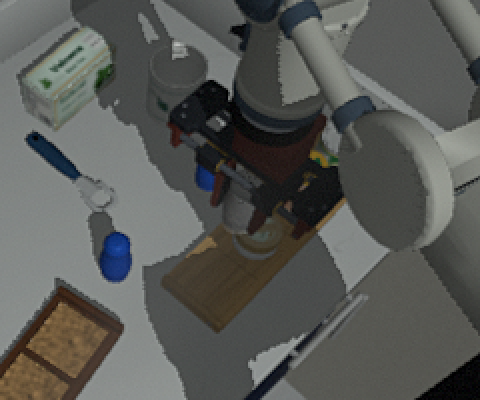

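The shaker hangs upright at crop (240,210), with the pot in its well at (258,238). The leftmost well is free. I'll lower the shaker.

Call:
{"api": "apply_moves", "payload": {
  "increments": [
    [[-0.1,0,3,0.2,3.8],[-0.1,0,7,0.2,3.8],[-0.1,0,10,0.2,3.8],[-0.1,0,12,0.2,3.8],[-0.1,0,13.5,0.2,3.8],[-0.1,0,14.3,0.2,3.8],[-0.1,0,14.6,0.2,3.8],[-0.1,0,14.7,0.2,3.8],[-0.1,0,14.7,0.2,3.8],[-0.1,0,14.7,0.2,3.8],[-0.1,0,14.7,0.2,3.8],[-0.1,0,14.7,0.2,3.8]]
  ]
}}

```text
t: 30.1
eef_pos: [0.4516, -0.131, 0.0326]
eef_rot: [0.0, 0.694, 0.72, 0.0]
force: [0.5, -0.3, -1.6]
finger_gap: 0.042
grip_force: 20.0
```

Call:
{"api": "apply_moves", "payload": {
  "increments": [
    [[0,0,0.1,0,3.8],[0,0,0.2,0,3.8],[0,0,0.2,0,3.8],[0,0,0.2,0,3.8]]
  ]
}}

```text
t: 30.5
eef_pos: [0.4515, -0.131, 0.0305]
eef_rot: [0.0, 0.694, 0.72, 0.0]
force: [-0.8, -0.3, 3.9]
finger_gap: 0.0419
grip_force: 20.0
```

Contact. I'll release, lift off and back away to the left.

Call:
{"api": "apply_moves", "payload": {
  "increments": [
    [[0,0,0,0,5],[0,0,0,0,6.5],[0,0,0,0,8.78],[0,0,0,0,8.78],[0,0,-2,0,8.78],[0,0,-6,0,8.78],[0,0,-10,0,8.78],[0,0,-14,0,8.78],[0,0,-16,0,8.78],[3,0,-16,0,8.78],[7,0,-16,0,8.78],[11,0,-16,0,8.78]]
  ]
}}

```text
t: 31.7
eef_pos: [0.4472, -0.0201, 0.1903]
eef_rot: [0.0, 0.694, 0.72, 0.0]
force: [0.8, -0.5, 0.7]
finger_gap: 0.088
grip_force: 0.0
```

Call:
{"api": "apply_moves", "payload": {
  "increments": [
    [[4,0,0,0,8.78],[8,0,0,0,8.78],[12,0,0,0,8.78],[16,0,0,0,8.78],[20,0,0,0,8.78],[24,0,0,0,8.78],[26,0,0,0,8.78],[26,0,0,0,8.78],[26,0,0,0,8.78]]
  ]
}}

```text
t: 32.6
eef_pos: [0.4375, 0.2387, 0.1899]
eef_rot: [0.0, 0.693, 0.721, -0.0]
force: [-0.8, -0.5, 0.1]
finger_gap: 0.0879
grip_force: 0.0
```

```bash
python3 - <<'E'
from h import *
ts=dict(tin=.081,jar=.105,pot=.044,shaker=.099)
for n in("side","top"):
    im,d=eyes.get_image(n); P=cloud(n,d); cv2.imwrite(f"pics/{n}6.png",im[100:270,240:440,::-1].repeat(3,0).repeat(3,1))
    for k,c in WELL.items():
        a=P[(d>0)&(np.hypot(P[...,0]-c[0],P[...,1]-c[1])<.045)&(P[...,2]>ts[k]-.008)&(P[...,2]<ts[k]+.01)]
        print(n,k,len(a),"off mm",(((a.min(0)+a.max(0))/2)[:2]-c).round(4)*1000,"top",np.percentile(a[:,2],95).round(4))
E
```

```text
side tin 304 off mm [-0.3  1.3] top 0.0805
side jar 193 off mm [-0.2  0.9] top 0.1068
side pot 385 off mm [0.3 2.3] top 0.0453
side shaker 99 off mm [-0.7 -0.9] top 0.0983
top tin 287 off mm [0.8 1. ] top 0.0804
top jar 169 off mm [0.6 0. ] top 0.1075
top pot 315 off mm [2.7 1.7] top 0.0454
top shaker 75 off mm [ 1.7 -1.3] top 0.0988
```

View pics/side6.png

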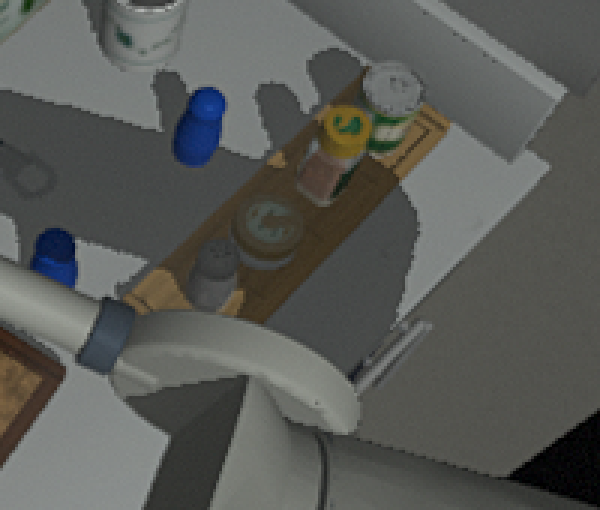

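The crop shows all four upright, left to right: shaker (215,275), pot (268,230), jar (338,150) and tin (393,100). Each is within 3 mm of its well centre, at about the height expected when standing on the floor. The robot is clear, so I'm handing in.

```bash
python3 -c "
from bench import arm
print(arm.hand_in())"
```

```text
the job is handed in; nothing more can be done
None
```

The job is handed in at about 33 s: shaker, pot, jar and tin stand upright left to right in the serving rack, each measured within about 3 mm of its well centre, and the arm never went near the mug, storage jar or opener.

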